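# Clamp the glued cork bark and start the setting timer

### The job

The curved cork bark has just been glued onto its mounting plaque: with the fingertips, push the standing handle of the toggle clamp over, back and down away from the bark, until it snaps past centre and stays down by itself with the rubber foot pressing on the bark. Then press the button on top of the timer cube right down to start the setting time, and take the hand away. Everything is only pushed or pressed, nothing is picked up: the bark must not shift on its plaque, and the timer cube, the terracotta dish, the tweezers and the glass cloche stay standing where they are.

Things in the scene. Friction and masses are not known exactly. Their poses are not given: they have to be found in the camera images.
- jig: fixed gluing jig: plywood board 240 x 170 x 15 mm, steel toggle clamp on a riser block in its middle, dark mounting plaque at one end. Origin: centre of the board's underside. x axis: along the clamp from handle side to bark; z up. The clamp swings in the plane y = 0; bar pivot at x 0, z 56 mm. At the start the clamp is open: bar and handle both stand up
- grip_end (a point): centre of the free end of the handle's black grip (round, 17 mm thick, 18 at the end, 76 mm long). In the jig's frame open: x -58, z 185 mm, handle leaning 21 deg back from upright; clamped: x -113, z 74 mm, handle level. It swings about a point near x 0, z 75 mm, about 120 mm away. 3 to 10 N at the grip closes it; behind and below the grip is free space
- grip_start (a point): centre of the grip's other end, near the clamp's pins, 74 mm from grip_end along the handle's axis
- clamp_link (a joint): hinge of the clamp's short steel link on the clamp base, the measure of the toggle: 0 = open (light spring holds it open), grows as the handle is pushed down, dead centre at about 1.10 rad, 1.257 rad at the stop (clamped). Let go before dead centre it springs open again; past it, it snaps to the stop and stays.
- clamp_foot: black rubber foot (21 mm wide, 14 high, springy, 5 N/mm) under the end of the clamp's steel bar (80 mm long, 17 wide); origin: centre of its underside. Open: bar up at 70 deg, its end, bolt and foot at x -5 to 45, z 105 to 140 mm in the jig's frame, 45 mm ahead of the grip. Clamped: bar level, foot pressing on the bark's crown with about 8 N
- bark: loose curved piece of cork bark, 124 mm long (its y axis), 70 mm wide, 22 mm high arch, lying hollow side down on the plaque (its top is 23 mm above the shelf) under the foot, 66 mm along +x from the jig's origin; origin: centre of its underside
- timer: white plastic timer cube, 60 mm edges, loose on the shelf, with a small display on one side and one round button on top; origin: centre of its underside, z axis up
- timer_button (a joint): travel of the timer's button: 0 = up, 0.005 m = fully pressed; takes 1.5 N to start and 5 N to go fully down; springs back up
- timer_button_top (a point): centre of the button's top: a grey round button 26 mm in diameter in the middle of the cube's top, standing 6.5 mm above it, 66.5 mm above the shelf
- dish: bystander: shallow terracotta dish, 110 mm in diameter, 32 mm high, loose; origin: centre of its underside. It and the timer cube stand one to the left and one to the right of the jig, either way round.
- cloche: bystander: glass cloche on a wooden base, 132 mm in diameter, 167 mm high, loose; origin: centre of its underside
- tweezers: bystander: stainless tweezers lying on the shelf, 165 mm long, 9 mm high, loose; origin: under the middle of the blades
- organiser: bystander: grey plastic organiser of three stacking tiers, 200 x 150 x 190 mm, fixed, at the far left; origin: centre of its underside
Things that resemble listed ones, but are neither listed nor needed, are in the scene too. Several things have the shape of the bark; the one meant has the colours described above.

How it is judged:
By the outcome, as a careful person would: the job done as asked, in the order asked, and still so for the second after the job is handed in, with the robot touching nothing.
It also fails if it takes over 48 s, if anything falls off the work surface, if the arm or the gripper's body presses on something with over 40 N, if the wrist force passes 120 N, or if a joint passes its speed limit or range.

### The arm

A 7-joint arm with a two-finger parallel gripper is mounted at the origin on the work surface. World frame = base frame: x ahead of the robot, y to its left, z up, the work surface at z = 0. Lengths are in mm, angles in rad, forces in N, time in s.
With the tool pointing down it reaches from about 400 to 875 mm from the base axis. Payload 19.3 kg.
Tool frame: the origin (TCP) lies at the very end of the fingers, on their centre line; the grasp point (between the pads) lies 19 mm behind it (grip_point_offset is the z of the grasp point in the tool frame, in mm); z points along the fingers, x is the direction in which the jaws open and shut, and the axes are right-handed (so a half turn about z gives the same grasp; the last joint's range is limited). The gripper opens to 85 mm and grips with 20 to 120 N. Pads are 22 mm wide; open, the fingers measure 114 mm over their backs; the gripper's body (76 mm by 85 mm) begins 54 mm behind the grasp point. The pads swing forward as they close: fully open they stand 13 mm farther back than shut.
Start: joints at [-1.363, 0.521, -0.036, 1.599, 0.021, 1.021, -0.113], TCP at [171.42, 601.024, 231.291] pointing down, gripper open.
Joint ranges: [-2.91, 2.91], [-0.3, 2.13], [-1.5, 1.42], [0.17, 2.43], [-1.26, 4.41], [0.16, 1.93], [-2.52, 2.52]. Speed limits (rad/s): [1.89, 1.89, 2.39, 2.39, 3.01, 3.01, 3.01].

### API

Orientations are given as a 3x3 rotation matrix whose columns are the frame's x, y, z axes.
In Python, from workcell import movep, movel, goto_joints, open_gripper, clamp, wait, inverse_kinematics, read_state, camera, PlanningError, finish_job, grip_point_offset gives the robot as it stands. Calls block until the motion is done:
- movep(position, orientation): joint-space move of the TCP to a pose.
- movel(position, frame=None, max_speed=150, guard=None): straight line of the TCP; frame=None keeps the orientation; max_speed is the mean speed in mm/s. With guard (N) it stops when the force on the tool has changed by that much, and returns True; else False.
- goto_joints(angles): joint-space move.
- open_gripper() and clamp(): open the fingers fully, or close them until they stop; the grip force is fixed at half the most.
- wait(seconds).
- inverse_kinematics(position, orientation): joint angles nearest the present ones, or None.
- read_state(): the state.
- camera(name): name is "scene" or "top" or "wrist"; returns a dict with "image" (420x560x3 uint8, blue, green, red), "range_z" (420x560 float32, mm along the optical axis (not along the pixel's ray), 0 where there is no reading), "fx", "fy", "cx", "cy" (pixels), "dist_coeffs" ([k1, k2, p1, p2, k3] as OpenCV has them; the pictures are not rectified), "cam_to_world" (4x4, takes a point from camera to world coordinates). Camera axes: x right, y up, looking along -z (the intrinsics and any distortion apply to the point x, -y, -z); pixel columns grow to the right and rows downward; lengths in mm; the calibration is good to about 2 mm. A picture is of the moment at which its call begins.
A pose or a line that the arm cannot do raises PlanningError and nothing moves.
- finish_job(): hands the job in, once; it reports no verdict.
The state is a dict: "time": time; "qpos": joint angles; "qvel": joint speeds; "joint_efforts": joint torques, N m; "eef_pos": TCP position; "tool_rot": TCP orientation; "ft_force": force on the tool from outside, world axes, zero at the start; "torque": the same for the moment, N m; "finger_gap": finger opening in mm.
Only numpy, scipy, OpenCV 4.12 (cv2) and the standard library are available. Lean on these libraries where they do the work, as an engineer would, in place of code of your own. Each camera call takes 0.05 s, during which the arm holds its last target.

## Working session

There is one attempt and no reset: what is moved stays moved. The work goes in short steps, each a Python script; the robot and the scene stay as the last script left them, time stands still between calls to the robot, and variables do not carry over. Pictures are saved under pics/ and viewed, and the job is handed in when it is done.

```bash
ls; mkdir -p pics
cat > h.py <<'E'
import numpy as np, cv2
from workcell import *
def pts(c):
    """world xyz for each pixel from range"""
    h,w=c["range_z"].shape
    u,v=np.meshgrid(np.arange(w),np.arange(h))
    K=np.array([[c["fx"],0,c["cx"]],[0,c["fy"],c["cy"]],[0,0,1.]])
    n=cv2.undistortPoints(np.stack([u,v],-1).reshape(-1,1,2).astype(np.float64),K,np.array(c["dist_coeffs"],float)).reshape(h,w,2)
    z=c["range_z"].astype(float)
    P=np.stack([n[...,0]*z,-n[...,1]*z,-z],-1)
    M=np.array(c["cam_to_world"])
    W=P@M[:3,:3].T+M[:3,3]
    W[z<=0]=np.nan
    return W
E
python3 - <<'E'
from h import *
import pickle
for n in ["scene","top","wrist"]:
    c=camera(n); cv2.imwrite(f"pics/{n}0.png",c["image"]); pickle.dump(c,open(f"{n}0.pkl","wb"))
    print(n,np.round(c["cam_to_world"],2).tolist(),c["fx"],c["dist_coeffs"],(c["range_z"]>0).mean())
s=read_state();print(s["time"],s["tool_rot"],s["finger_gap"],grip_point_offset)
E
```

```text
pics
scene [[-0.41, -0.62, 0.67, 1171.89], [0.91, -0.28, 0.31, 452.86], [-0.0, 0.73, 0.68, 850.8], [0.0, 0.0, 0.0, 1.0]] 402.47857175810987 [-0.01437224  0.          0.          0.          0.        ] 0.9959863945578231
top [[-0.01, 0.99, -0.16, 266.92], [-1.0, -0.01, -0.01, 131.79], [-0.01, 0.16, 0.99, 1450.28], [0.0, 0.0, 0.0, 1.0]] 458.2027539477562 [-0.10444378  0.          0.          0.          0.        ] 0.9961181972789116
wrist [[0.27, -0.92, -0.29, 96.21], [0.96, 0.26, 0.08, 622.46], [-0.0, -0.3, 0.95, 372.39], [0.0, 0.0, 0.0, 1.0]] 356.7252913839145 [-0.00055941  0.          0.          0.          0.        ] 0.9958971088435374
0.15 [[ 2.74268729e-01  9.61653078e-01 -1.46147731e-04]
 [ 9.61652755e-01 -2.74268757e-01 -7.91799794e-04]
 [-8.01520465e-04  7.66225552e-05 -9.99999676e-01]] 85.14946750770935 -18.700000000000003
```

View pics/scene0.png

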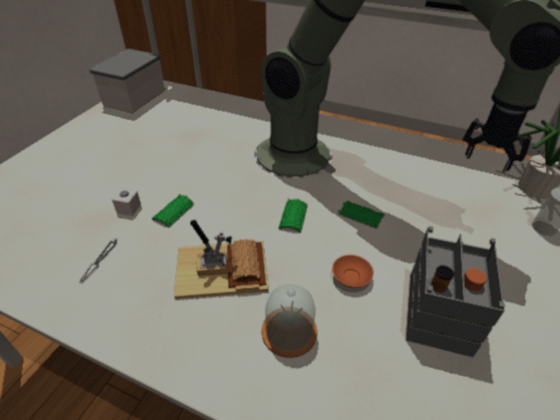

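View pics/top0.png

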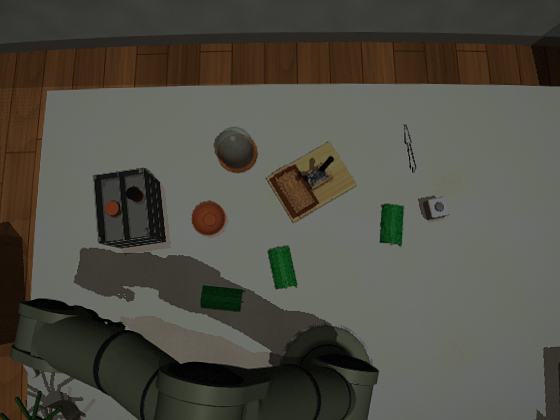

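View pics/wrist0.png

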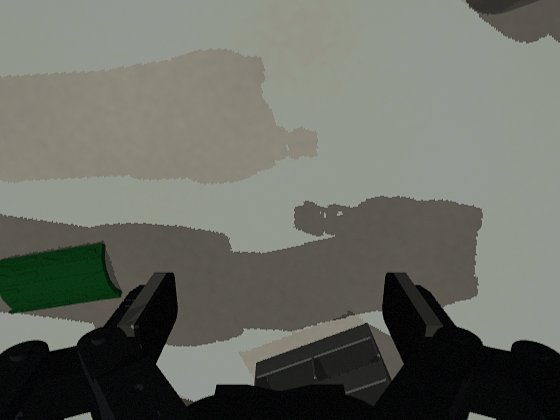

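The scene view shows the jig at (222,268), with the brown bark on it at (247,262) and the handle's black grip at (201,235). The timer is at (127,203), the dish at (352,272), the cloche at (290,320) and the tweezers at (100,260).

Possible mix-ups, by top-view pixel:
- **Bark:** green bark shapes at (392,224), (283,267) and (221,298). The one meant is the brown piece at (293,190) on the jig.
- **Timer:** the white cube at (436,208). The grey box at the table's far edge is too large.
- **Handle:** only the black grip at (325,163).

Next I'll take close crops and measure.

Run:
```python
from h import *
import pickle
t=pickle.load(open("top0.pkl","rb"));s=pickle.load(open("scene0.pkl","rb"))
a=cv2.resize(t["image"][130:235,250:370],None,fx=3.3,fy=3.3,interpolation=2)
b=cv2.resize(s["image"][210:305,165:280],None,fx=3.4,fy=3.65,interpolation=2)
b=cv2.resize(b,(a.shape[1],a.shape[0]))
d=cv2.resize(t["image"][180:235,410:470],(396,346))
e=cv2.resize(s["image"][180:225,100:155],(396,346))
im=np.vstack([np.hstack([a,b]),np.hstack([d,e])[:250]])
cv2.imwrite("pics/crop0.png",im);print(im.shape)
W=pts(t)
# board: tan colour at z~15
z=W[...,2]
for nm,m in [("board",(abs(z-15)<6)),("grip",(z>120)),("timer",(abs(z-62)<8))]:
    m=m.astype(np.uint8)
    n,l,st,ce=cv2.connectedComponentsWithStats(m)
    for i in range(1,n):
        if st[i,4]>25:
            P=W[l==i]; print(nm,st[i],ce[i].round(),P.mean(0).round(1),P.min(0).round(),P.max(0).round())
# table plane check
print("table z",np.nanmedian(z[100:130,60:200]),np.nanmedian(z[250:300,400:500]))
```

```text
(596, 792, 3)
board [ 288  142   69   67 1606] [326. 173.] [617.  -13.6  14.9] [ 505. -110.    9.] [724. 107.  21.]
board [230 156  27  16  72] [243. 166.] [645.8 252.3  12.9] [629. 211.   9.] [678. 295.  21.]
board [266 173  34  50 180] [281. 198.] [537.8 130.   15.8] [461.  74.   9.] [619. 178.  21.]
board [381 203  22  44 537] [392. 224.] [ 451.9 -219.    16.1] [ 380. -257.    9.] [ 518. -184.   21.]
board [195 204  28  29 396] [208. 218.] [475.9 361.8  15.1] [430. 318.   9.] [520. 405.  21.]
board [298 208  13   7  26] [303. 210.] [496.1  60.7  18. ] [485.  39.  13.] [505.  78.  21.]
board [267 246  30  43 581] [282. 267.] [319.4 131.   16.1] [254.  87.   9.] [385. 176.  21.]
board [200 286  44  26 579] [221. 298.] [223.9 319.5  16.2] [185. 251.   9.] [262. 385.  21.]
board [ 283  326   87   39 1146] [324. 343.] [84.5  2.7 13.4] [  24. -134.    9.] [137. 130.  21.]
grip [218 127  32  32 747] [233. 142.] [685.9 272.  136.9] [641. 226. 120.] [739. 320. 171.]
grip [319 157  15  14  89] [326. 163.] [612.5  -1.  160.5] [601. -19. 120.] [625.  16. 190.]
grip [  93  168   63   77 3962] 
[... 195 characters left out ...]
 [185. 373.] [120.8 285.6 664.7] [-60. -95. 120.] [239. 844. 848.]
grip [ 15 391  48  29 360] [ 36. 409.] [-76.2 808.3 194.2] [-119.  734.  141.] [-34. 856. 228.]
grip [  0 413  10   7  38] [  3. 416.] [-101.7  903.5  198. ] [-109.  887.  189.] [-95. 918. 205.]
timer [221 153  31  13  46] [238. 161.] [648.  264.2  61. ] [637. 223.  54.] [672. 318.  70.]
timer [427 197  23  21 336] [438. 207.] [ 496.8 -357.5   60.7] [ 465. -393.   54.] [ 529. -325.   70.]
timer [157 209   4  26  37] [158. 222.] [459.1 509.9  61.3] [419. 504.  54.] [499. 517.  70.]
timer [ 56 404  17  16  54] [ 66. 410.] [-111.   783.8   61.8] [-138.  763.   54.] [-96. 817.  70.]
table z -0.5442548743191082 -0.3259202026308685
```

View pics/crop0.png

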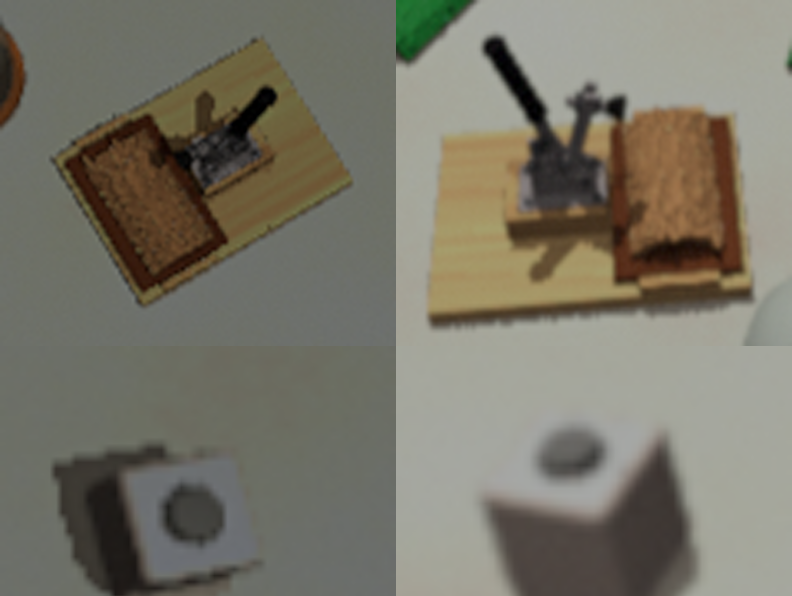

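```bash
cat >> h.py <<'E'
def ray(c,uv,z0):
    K=np.array([[c["fx"],0,c["cx"]],[0,c["fy"],c["cy"]],[0,0,1.]])
    n=cv2.undistortPoints(np.array(uv,float).reshape(-1,1,2),K,np.array(c["dist_coeffs"],float)).reshape(-1,2)
    M=np.array(c["cam_to_world"]); d=np.c_[n[:,0],-n[:,1],-np.ones(len(n))]@M[:3,:3].T
    return M[:3,3]+d*((z0-M[2,3])/d[:,2])[:,None]
E
python3 - <<'E'
from h import *
import pickle
t=pickle.load(open("top0.pkl","rb"));s=pickle.load(open("scene0.pkl","rb"))
for nm,c,box in [("top",t,(255,375,130,240)),("scene",s,(165,280,205,310))]:
    W=pts(c); z=W[...,2]
    m=np.zeros(z.shape,bool); m[box[2]:box[3],box[0]:box[1]]=1
    b=m&(z>10)&(z<19)
    n,l,st,ce=cv2.connectedComponentsWithStats(b.astype(np.uint8))
    near=np.hypot(W[...,0]-590,W[...,1]-25)<170
    P=W[b&near][:,:2].astype(np.float32)
    r=cv2.minAreaRect(P); print(nm,"board",r)
    print(np.round(cv2.boxPoints(r)))
    # grip: dark & high
    dark=c["image"].max(-1)<60
    g=m&(z>120)&dark
    P=W[g&near]; 
    # bark top
    n,l,st,ce=cv2.connectedComponentsWithStats(g.astype(np.uint8))
    for i in range(1,n):
        if st[i,4]>20:
            P=W[l==i]; mu=P.mean(0);U=np.linalg.svd(P-mu)[2][0];top=P[P[:,2]>P[:,2].max()-6].mean(0)
            print(" dark",st[i],mu.round(1),U.round(3),"top",top.round(1))
# button: z>63
    bz={"top":(420,460,190,225),"scene":(105,150,180,220)}[nm]
    hsv=c["image"].astype(int).max(-1)
    mm=np.zeros(z.shape,bool); mm[bz[2]:bz[3],bz[0]:bz[1]]=1
    B=mm&(z>63.2)&(z<72); v,u=np.where(B); print(" btn",B.sum(),W[B].mean(0),ray(c,[[u.mean(),v.mean()]],66.5))
    T=mm&(z>56)&(z<70); print(" timertop",cv2.minAreaRect(W[T][:,:2].astype(np.float32)))
E
```

```text
top board ((621.2052001953125, 47.44486999511719), (230.5496063232422, 244.55130004882812), 30.262109756469727)
[[ 460.   95.]
 [ 583. -116.]
 [ 782.   -0.]
 [ 659.  211.]]
 dark [319 157  15  14  85] [612.2  -1.3 160.8] [-0.175  0.314 -0.933] top [617.3  -9.2 186.8]
 dark [302 170  14  11  46] [584.4  49.2 126.3] [-0.453  0.874 -0.176] top [587.3  41.5 131. ]
 btn 87 [ 496.38259692 -357.51289147   65.95369415] [[ 496.27290521 -357.30193996   66.5       ]]
 timertop ((497.21990966796875, -359.1520080566406), (57.65646743774414, 61.124813079833984), 9.384244918823242)
scene board ((593.7943115234375, 36.05723571777344), (173.35658264160156, 240.70387268066406), 30.341859817504883)
[[ 458.   96.]
 [ 580. -112.]
 [ 729.  -24.]
 [ 608.  184.]]
 dark [191 221  17  22 126] [617.9   3.3 158. ] [ 0.139 -0.302  0.943] top [620.8  -6.4 185.8]
 dark [217 237   7   5  23] [595.5  45.4 127.1] [ 0.341 -0.896 -0.285] top [595.4  45.3 130. ]
 btn 35 [ 498.40770987 -356.01696082   65.45148229] [[ 499.32732013 -354.92491262   66.5       ]]
 timertop ((499.5770263671875, -355.9236145019531), (61.27225112915039, 62.04644012451172), 12.2584228515625)
```

The crops confirm the brown bark on the jig's plaque, the clamp open with its black grip leaning away from the bark, and the white cube with a round grey button. The board fits 173 x 241 mm (true size 170 x 240) and the grip tip reads z 186 (expected 185), so the jig pose holds. Next I'll plan the push and check reach.

```bash
cat >> h.py <<'E'
C=np.array([594.5,35.5]); X=np.array([-0.506,0.863]); X/=np.linalg.norm(X); Y=np.array([-X[1],X[0]])
def J(x,z,y=0): return np.r_[C+x*X+y*Y, z]
def R_tilt(th,flip=1,wide=True):
    th=np.deg2rad(th)
    zt=np.r_[-np.sin(th)*X,-np.cos(th)]
    yj=np.r_[Y,0]*flip
    if wide: y=yj; x=np.cross(y,zt)
    else: x=yj; y=np.cross(zt,x)
    return np.c_[x,y,zt]
def contact(s,back=18,over=0):
    """s 0..1 open..clamped: contact point on grip surface, jig x,z, and push normal"""
    a=np.deg2rad(27.8+s*(90.5-27.8)); r=124+s*(113-124)
    ge=np.array([-np.sin(a)*r,75+np.cos(a)*r])
    p=np.deg2rad(21+69*s); h=np.array([-np.sin(p),np.cos(p)]); n=np.array([-np.cos(p),-np.sin(p)])
    return ge-back*h-n*(8.5-over), n
E
python3 - <<'E'
from h import *
print(contact(0),contact(1))
for wide in (True,False):
  for fl in (1,-1):
    for th0,th1 in ((50,25),(45,45),(35,20),(25,25)):
      o=[]
      for s in (-1,0,.33,.66,1):
        th=th0+max(s,0)*(th1-th0)
        p,n=contact(max(s,0)); R=R_tilt(th,fl,wide); P=J(*p)
        if s<0: P=P-R[:,2]*90
        q=inverse_kinematics(P,R); o.append(None if q is None else np.round(q,2).tolist())
      print(wide,fl,th0,th1,[x is not None for x in o],o[1],o[-1])
Rd=R_tilt(0)
for yaw in (0,10,90,100):
  a=np.deg2rad(yaw);x=np.array([np.cos(a),np.sin(a),0]);z=np.array([0,0,-1.]);R=np.c_[x,np.cross(z,x),z]
  print(yaw,inverse_kinematics([497.5,-356.5,62],R))
E
```

```text
(array([-43.44588669, 170.92972082]), array([-0.93358043, -0.35836795])) (array([-94.99569731,  82.51390149]), array([-6.123234e-17, -1.000000e+00]))
True 1 50 25 [True, True, True, True, True] [-0.96, 0.76, 0.63, 1.99, 0.84, 0.63, -2.25] [-0.58, 0.77, 0.51, 1.87, 0.16, 0.43, -1.4]
True 1 45 45 [True, True, True, True, True] [-0.96, 0.74, 0.68, 1.98, 0.67, 0.57, -2.05] [-0.61, 0.81, 0.3, 1.95, 1.15, 0.62, -2.48]
True 1 35 20 [True, True, True, True, True] [-0.94, 0.72, 0.79, 1.94, 0.21, 0.52, -1.54] [-0.56, 0.78, 0.56, 1.84, -0.12, 0.48, -1.1]
True 1 25 25 [True, True, True, True, True] [-0.75, 0.63, 0.63, 1.88, 0.11, 0.6, -1.37] [-0.58, 0.77, 0.51, 1.87, 0.16, 0.43, -1.4]
True -1 50 25 [True, True, True, True, True] [-0.69, 0.66, 0.22, 1.98, 1.09, 0.86, 0.71] [-0.37, 0.71, 0.2, 1.86, 0.6, 0.52, 1.36]
True -1 45 45 [True, True, True, True, True] [-0.64, 0.62, 0.21, 1.96, 1.01, 0.81, 0.82] [-0.63, 0.82, 0.33, 1.96, 1.13, 0.6, 0.67]
True -1 35 20 [True, True, True, True, True] [-0.54, 0.57, 0.19, 1.92, 0.8, 0.74, 1.09] [-0.28, 0.69, 0.14, 1.83, 0.47, 0.55, 1.53]
True -1 25 25 [True, Tr
[... 841 characters left out ...]
63, 1.98, 0.72, 0.59, -0.53] [-0.85, 0.93, 0.68, 1.97, 0.77, 0.37, -0.62]
False -1 35 20 [True, True, True, True, True] [-0.8, 0.64, 0.55, 1.93, 0.52, 0.59, -0.25] [-0.46, 0.73, 0.4, 1.84, 0.13, 0.49, 0.24]
False -1 25 25 [True, True, True, True, True] [-0.66, 0.59, 0.48, 1.88, 0.27, 0.63, 0.06] [-0.53, 0.75, 0.44, 1.87, 0.28, 0.45, 0.06]
0 [ 0.26959773  0.76089401  0.38469003  1.76954414 -0.41725874  0.69261179
  0.88357801]
10 [ 0.28990209  0.75444175  0.35303467  1.76843016 -0.3826748   0.68691647
  1.02846336]
90 [ 0.38893589  0.73089231  0.20199346  1.76289542 -0.21748849  0.66957093
  2.28261357]
100 [ 0.39909542  0.72915104  0.18674337  1.76231939 -0.20086853  0.66868357
  2.44283177]
```

Run:
```python
from h import *
clamp()
R=R_tilt(45,-1,False); p,n=contact(0); P=J(*p)
s=read_state(); movel(np.r_[s["eef_pos"][:2],400],max_speed=250)
A=P-R[:,2]*110-np.r_[n[0]*X,n[1]]*15
movep(A+[0,0,110],R)
movel(A,max_speed=250)
B=P-np.r_[n[0]*X,n[1]]*12
print(movel(B,max_speed=120,guard=8))
s=read_state();print(s["time"],s["eef_pos"],B,s["ft_force"],s["finger_gap"])
for k in("scene","wrist"):
    c=camera(k);cv2.imwrite(f"pics/{k}1.png",c["image"])
    if k=="scene": cv2.imwrite("pics/s1c.png",cv2.resize(c["image"][150:320,130:310],None,fx=3.3,fy=3.3,interpolation=2))
```

```text
False
5.7333 [610.94271459   8.27307801 175.62432156] [610.80835552   7.68555175 175.23013622] [0.40905853 0.52783469 1.14535185] 0.16382882007425106
```

View pics/s1c.png

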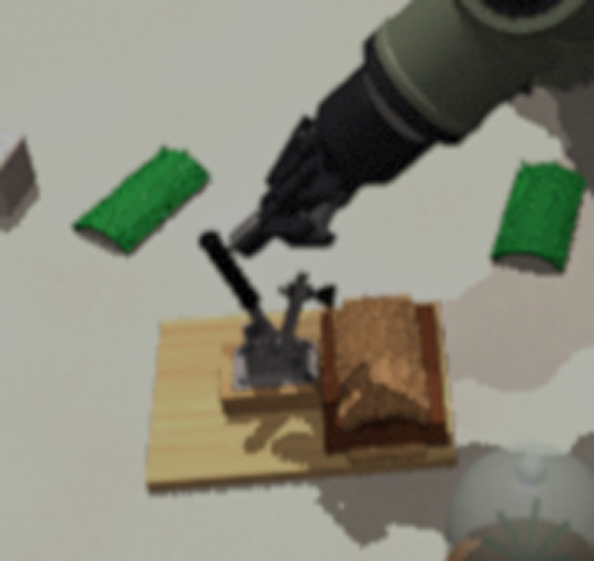

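View pics/wrist1.png

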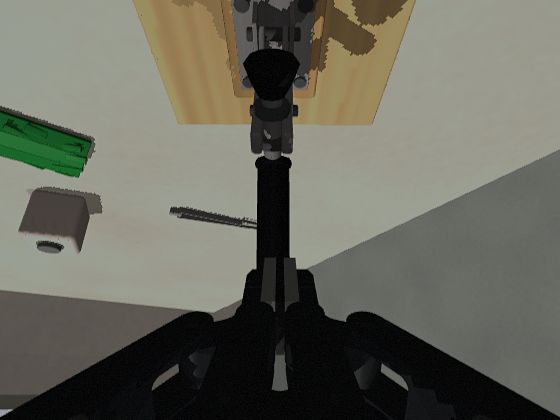

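The wrist view shows the grip at column 272 and the closed fingertips at column 280, so the tips are just in front of the grip and lined up with it. In the scene crop the tips are right beside the grip's end at (235,245), with nothing else near. Now the push.

Run:
```python
from h import *
f0=np.array(read_state()["ft_force"])
for i,s in enumerate(np.linspace(0,1,10)):
    p,n=contact(s,over=1); R=R_tilt(45-20*s,-1,False)
    g=movel(J(*p),frame=R,max_speed=60,guard=25)
    st=read_state(); f=st["ft_force"]-f0
    print(round(s,2),g,round(st["time"],2),"cmd",np.round(J(*p),1),"at",np.round(st["eef_pos"],1),"f",np.round(f,1))
    if g: break
c=camera("scene");cv2.imwrite("pics/s2c.png",cv2.resize(c["image"][150:320,130:310],None,fx=3.3,fy=3.3,interpolation=2))
```

```text
0.0 False 6.2 cmd [616.9  -2.8 170.6] at [617.1  -3.1 170.5] f [1.2 2.5 2.1]
0.11 False 6.56 cmd [622.2 -11.8 163.7] at [622.1 -12.2 163.8] f [0.1 1.5 2.3]
0.22 False 6.92 cmd [627.  -19.9 155.7] at [626.9 -19.8 155.8] f [0.7 1.8 3.8]
0.33 False 7.27 cmd [631.2 -27.  146.7] at [631.1 -27.1 146.9] f [-0.3 -0.   4.3]
0.44 False 7.62 cmd [634.8 -33.2 136.9] at [634.7 -33.2 137.1] f [-0.4  0.4  3.7]
0.56 False 7.97 cmd [637.7 -38.2 126.5] at [637.6 -38.3 126.6] f [0.4 0.3 2.6]
0.67 False 8.32 cmd [639.9 -42.  115.5] at [639.9 -42.  115.7] f [-1.   0.3  3.9]
0.78 False 8.66 cmd [641.5 -44.7 104.3] at [641.4 -44.9 104.4] f [ 0.3 -1.5  1.3]
0.89 False 9.0 cmd [642.4 -46.2  92.9] at [642.2 -46.3  93. ] f [1.  0.3 0.4]
1.0 False 9.34 cmd [642.5 -46.4  81.5] at [643.3 -46.3  82.4] f [-1.4  2.1 12.7]
```

View pics/s2c.png

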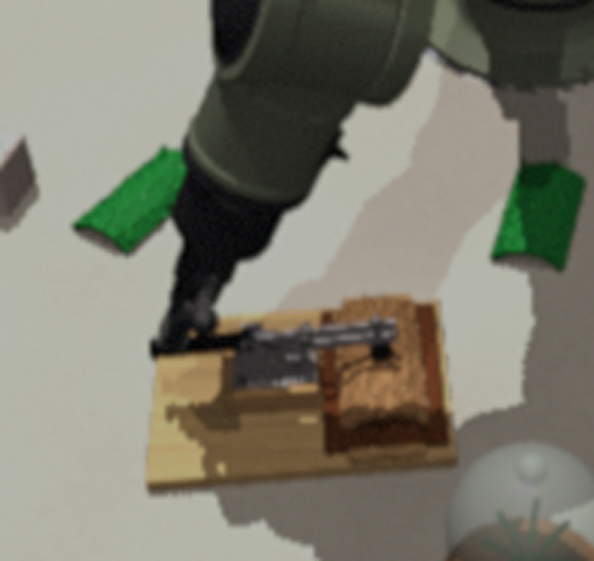

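The clamp is down: the bar is level with its foot on the bark at (380,350), and the handle is level. Contact force rose to 12.7 N at the stop. I'll back off, check that it holds, then move over the timer.

Run:
```python
from h import *
p=np.array(read_state()["eef_pos"])
movel(p+[0,0,130],max_speed=200)
a=np.deg2rad(10);x=np.array([np.cos(a),np.sin(a),0]);z=np.array([0,0,-1.]);R=np.c_[x,np.cross(z,x),z]
movep([497.5,-356.5,200],R)
wait(.3)
for k in("scene","wrist"):
    c=camera(k);cv2.imwrite(f"pics/{k}3.png",c["image"])
    W=pts(c);zz=W[...,2]
    near=np.hypot(W[...,0]-498,W[...,1]+356)<50
    B=near&(zz>63)&(zz<70); v,u=np.where(B)
    print(k,B.sum(),u.mean(),v.mean(),ray(c,[[u.mean(),v.mean()]],66.5),W[B].mean(0))
    if k=="scene":
        cv2.imwrite("pics/s3c.png",cv2.resize(c["image"][150:320,90:310],None,fx=3.3,fy=3.3,interpolation=2))
        g=J(-113,74); m=(np.hypot(W[...,0]-g[0],W[...,1]-g[1])<12)&(zz>40); print("grip end z",W[m].mean(0) if m.any() else None,zz[m].max())
s=read_state();print(s["time"],s["eef_pos"],s["ft_force"])
```

```text
scene 40 123.15 193.225 [[ 500.90001017 -355.1297219    66.5       ]] [ 499.80294206 -356.4250857    65.25062353]
grip end z [650.25240616 -55.4535278   77.80396182] 83.92938558102162
wrist 766 277.25718015665797 196.8485639686684 [[ 495.82084664 -357.28843785   66.5       ]] [ 495.87230434 -357.61233982   65.50203836]
11.9083 [ 497.73958422 -356.13552101  200.02732556] [-0.52962798  0.42402155 -0.46591197]
```

View pics/s3c.png

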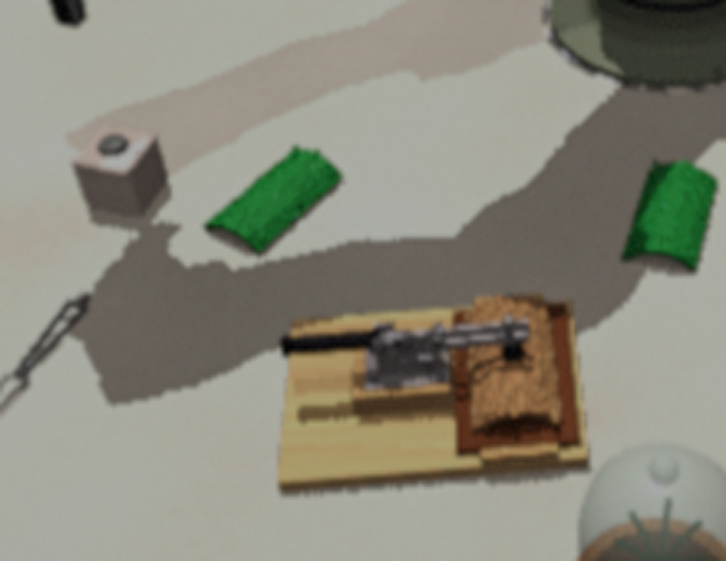

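View pics/wrist3.png

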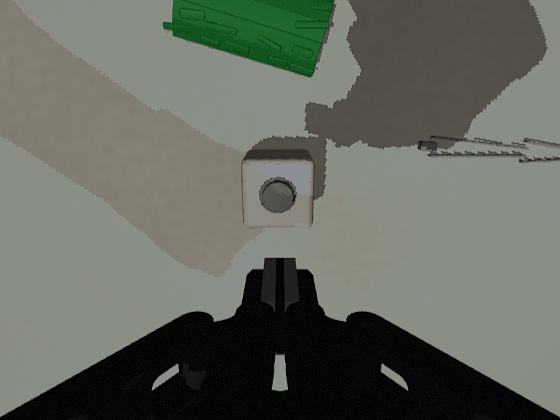

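The clamp stays down with the arm away (grip level, top at z 84, bark in place). The wrist view shows the button at (277,197), lined up with the fingers. The measurements average to about (497,-357). Now I'll press it.

Run:
```python
from h import *
x,y=497,-357
movel([x,y,80],max_speed=150)
f0=np.array(read_state()["ft_force"])
for z in (70,67,65,63,62,61,60.5,60,59.5,59):
    g=movel([x,y,z],max_speed=25,guard=10)
    s=read_state();f=s["ft_force"]-f0
    print(z,g,np.round(s["eef_pos"],2),np.round(f,1),round(s["time"],2))
    if g or f[2]>11: break
wait(.2);s=read_state();print(s["eef_pos"],s["ft_force"]-f0)
```

```text
70 False [ 496.95 -356.97   69.93] [ 0.   2.  -0.8] 13.41
67 False [ 496.97 -356.98   66.87] [-0.5  1.9  0. ] 13.68
65 False [ 497.14 -357.12   65.07] [1.3 0.7 2.8] 13.93
63 False [ 497.08 -357.13   63.04] [0.7 1.5 3.7] 14.18
62 False [ 497.12 -357.08   62.07] [-0.  -0.1  4.9] 14.43
61 False [ 497.14 -357.08   61.49] [-1.7  2.6 12.5] 14.68
[ 497.13985412 -357.09918639   61.47879584] [-2.63952669  2.03069478 11.2275362 ]
```

The button bottomed out at z 61.5, its full 5 mm of travel, at about 12 N. The hand can come away now, followed by the final checks.

Run:
```python
from h import *
movel([497,-357,230],max_speed=150)
s=read_state(); 
movep([400,-330,330],s["tool_rot"]); wait(.5)
import pickle
T0=pickle.load(open("top0.pkl","rb"));S0=pickle.load(open("scene0.pkl","rb"))
for k,c0 in(("scene",S0),("top",T0)):
    c=camera(k);cv2.imwrite(f"pics/{k}4.png",c["image"])
    W=pts(c);W0=pts(c0)
    for nm,p,r,lo,hi in [("timer",(498,-356),50,54,70),("dish",(476,362),65,8,40),("cloche",(686,272),75,20,180),("twz",(0,0),0,0,0)]:
        for w in (W0,W):
            m=(np.hypot(w[...,0]-p[0],w[...,1]-p[1])<r)&(w[...,2]>lo)&(w[...,2]<hi)
            if m.any(): print(k,nm,m.sum(),w[m].mean(0).round(1))
    a,b=c0["image"],c["image"]
    box=(165,285,215,305) if k=="scene" else (255,365,135,230)
    o=[cv2.resize(i[box[2]:box[3],box[0]:box[1]],(390,300)) for i in(a,b)]
    cv2.imwrite(f"pics/cmp_{k}.png",np.hstack(o))
print(read_state()["time"])
```

```text
scene timer 253 [ 501.6 -353.7   59.7]
scene timer 257 [ 502.  -353.2   59.9]
scene dish 931 [463.2 362.2  20.5]
scene dish 925 [463.2 362.3  20.6]
scene cloche 2741 [717.8 285.3 107.1]
scene cloche 2745 [717.8 285.5 107. ]
top timer 336 [ 496.8 -357.5   60.7]
top timer 330 [ 496.8 -357.9   60.5]
top dish 766 [476.2 362.8  20.6]
top dish 769 [475.8 362.8  20.6]
top cloche 1178 [675.8 268.3 117.3]
top cloche 1176 [675.8 268.2 117.4]
17.375
```

View pics/cmp_top.png

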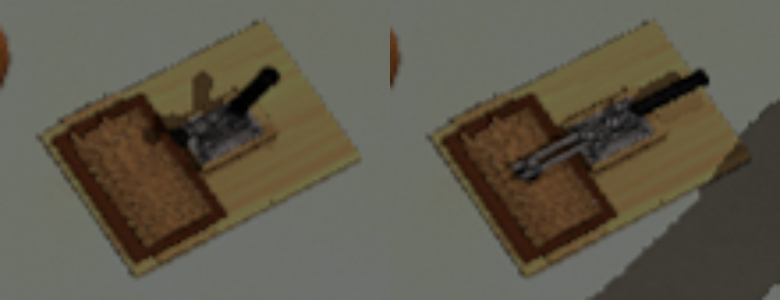

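View pics/scene4.png

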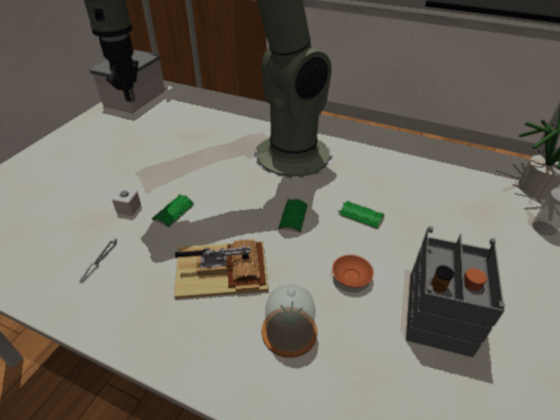

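The clamp is down on the bark and the bark's outline matches the start. The timer (127,203), dish, cloche and tweezers are where they were, and the hand is in free air.

```bash
python3 -c "
from h import *
finish_job(); print(read_state()['time'])"
```

```text
the job is handed in; nothing more can be done
the job is handed in; nothing more can be done
```

The clamp is closed on the bark, the timer button was pressed right down after it, and the job is handed in at about 17.4 s.

- **Clamp:** I pushed the handle over with the closed fingertips. The force was about 2–4 N on the way, dropped to almost nothing as the handle snapped past centre, and rose to 12.7 N at the stop. With the hand away, the handle stayed level and the foot stayed on the bark.
- **Timer:** the fingertips followed the button down to z 61.5 mm, its full 5 mm of travel, at about 12 N. The hand then moved clear.
- **Final checks:** in both cameras the timer, dish and cloche were within about 0.6 mm of where they started. The bark and tweezers showed no visible shift, but I checked those by eye only. The two cameras differed by about 3 mm on where the timer is, which is within their calibration error. Nothing failed.

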